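# Clear and pack the sample caddy

### The job

Pack three containers from the worktop into the white three-bay caddy: the blue-capped amber bottle upright in the orange bay, the round white bottle upright in the blue bay and the blue-capped vial upright in the yellow bay. First, before anything goes into the caddy, take out the square blue-capped bottle that was left in its blue bay and stand it on the red pad, wholly on it. Set each one down without dropping it, and leave the look-alikes, the amber dropper bottle and the white-capped vial, standing where they are.

Things in the scene. Friction and masses are not known exactly. Their poses are not given: they have to be found in the camera images.
- caddy: Fixed white plastic caddy, 268 x 88 mm, with three bays in a row along its own x axis, each with a coloured floor. Origin: centre of its underside, on the worktop. Orange bay centred at x = -88 mm, blue bay at x = 0, yellow bay at x = +88 mm, all at y = 0. Each bay is 84 mm (x) by 80 mm (y) inside; coloured floors 5 mm above the worktop; walls and dividers 4 mm thick, their tops 24 mm above the worktop. A grey carrying loop sticks out 19 mm at each end, below the wall tops.
- pad: Fixed flat round red pad, 104 mm across and 4 mm thick, on the worktop. Origin: centre of its underside.
- stray_mid (a point): Square white plastic bottle with a blue cap and a printed label: body 50 x 50 mm with rounded corners up to about 70 mm height, then a shoulder to a cap 39 mm across; 103 mm tall, about 0.13 kg. At the start it stands upright in the caddy's blue bay, more or less square to it (another like it at the back of the worktop is only background). Point: its centre, 51 mm above its foot; its x and y axes are square to the flat sides, z points up.
- amber_mid (a point): Amber glass bottle with a ribbed blue cap: round body 60 mm across up to about 85 mm height, then a shoulder to a neck and a cap 39 mm across, 19 mm high, fixed and strong enough to lift it by; 133 mm tall, about 0.32 kg. Stands upright on the worktop. Point: its centre, 66 mm above its foot; its z axis points up.
- round_mid (a point): Round white plastic bottle with a white cap, no label: 46 mm diameter body up to about 70 mm height, then a shoulder to a cap 34 mm across; 104 mm tall, 0.07 kg. Stands upright on the worktop. Point: its centre, 52 mm above its foot; its z axis points up.
- vial_blue_mid (a point): Small clear vial with a blue cap and dark contents, round, 20 mm diameter (cap 18 mm), 53 mm tall, 12 g. Stands upright on the worktop. Point: its centre, 26 mm above its foot; its z axis points up.
- dropper_mid (a point): Look-alike to leave alone: small amber dropper bottle with a black rubber bulb, 36 mm diameter, 103 mm tall, upright on the worktop. Point: its centre, 51 mm above its foot.
- vial_white_mid (a point): Look-alike to leave alone: small clear vial with a white cap and clear contents, 20 mm diameter, 53 mm tall, upright on the worktop. Point: its centre, 26 mm above its foot.
- homogeniser: Fixed obstacle that stands between the caddy (on the left) and the other things (on the right): bench homogeniser, with a 30 mm high foot from x = 0.37 to 0.64 and y = -0.13 to 0.09, a foam block with a beaker in front, and a motor head and rod above from x = 0.42 to 0.64 and up to z = 0.54. A switch at its front sticks out at x = 0.44, z = 0.32. To cross from side to side, draw back and pass in front of it (x about 0.33 or less). Origin: underside, near its rod.
Mind the look-alikes: they are no part of the job. What is shaped like the part that bears amber_mid but green is not meant.

How it is judged:
On the way:
1. the square bottle stands upright on the red pad, and none of the three containers to be packed is in the caddy yet (horizontal distance between stray_mid and pad below 0.03 m and height (world z) of stray_mid between 0.0525 and 0.0615 m and angle between stray_mid's own z axis and vertical below 0.1 rad and linear speed of stray below 0.02 m/s and horizontal distance between each of amber_mid, round_mid, vial_blue_mid and caddy above 0.16 m), for 0.2 s.
At the end, for the whole second after the job is handed in: Amber bottle, round bottle and blue-capped vial upright and at rest on the orange, blue and yellow bay floors (within 20 mm of the middle, vial 34 mm); square bottle upright on the red pad (within 30 mm of its centre); both look-alikes upright, within 25 mm of their start (x of amber_mid in the frame of caddy between -0.108 and -0.068 m and y of amber_mid in the frame of caddy between -0.02 and 0.02 m and z of amber_mid in the frame of caddy below 0.0775 m and angle between each of amber_mid, round_mid, vial_blue_mid, stray_mid's own z axis and vertical below 0.1 rad and linear speed of each of amber, round, vial_blue, stray below 0.02 m/s and x of round_mid in the frame of caddy between -0.02 and 0.02 m and y of round_mid in the frame of caddy between -0.02 and 0.02 m and z of round_mid in the frame of caddy below 0.063 m and x of vial_blue_mid in the frame of caddy between 0.054 and 0.122 m and y of vial_blue_mid in the frame of caddy between -0.034 and 0.034 m and z of vial_blue_mid in the frame of caddy below 0.0375 m and horizontal distance between stray_mid and pad below 0.03 m and height (world z) of stray_mid between 0.0525 and 0.0615 m and distance of each of dropper_mid, vial_white_mid from where it was at the start of the episode below 0.025 m and angle between each of dropper_mid, vial_white_mid's own z axis and vertical below 0.15 rad); the robot touches nothing.
It fails at once if a look-alike is pushed more than 40 mm or knocked over (distance of any of dropper_mid, vial_white_mid from where it was at the start of the episode above 0.04 m or angle between any of dropper_mid, vial_white_mid's own z axis and vertical above 0.5 rad).
It fails at once if a container is dropped (it comes down or is knocked at more than 0.7 m/s within about 3 cm of the surface) or falls over ((height (world z) of amber_mid below 0.1015 m and linear speed of amber above 0.7 m/s) or angle between any of amber_mid, round_mid, vial_blue_mid, stray_mid's own z axis and vertical above 0.9 rad or (height (world z) of round_mid below 0.087 m and linear speed of round above 0.7 m/s) or (height (world z) of vial_blue_mid below 0.0615 m and linear speed of vial_blue above 0.7 m/s) or (height (world z) of stray_mid below 0.0865 m and linear speed of stray above 0.7 m/s)).
It also fails if it takes over 136 s, if anything falls off the work surface, if the arm or the gripper's body presses on something with over 40 N, if the wrist force passes 120 N, or if a joint passes its speed limit or range.

### The arm

A 7-joint arm with a two-finger parallel gripper is mounted at the origin on a cart in front of the work surface, level with it; the furniture and walls round the work are solid. World frame = base frame: x ahead of the robot, y to its left, z up, the work surface at z = 0. Lengths are in m, angles in rad, forces in N, time in s.
With the tool pointing down it reaches from about 0.35 to 0.9 m from the base axis. Payload 8.1 kg.
Tool frame: the origin (TCP) lies midway between the tips of the shut fingers; the grasp point (between the pads) lies arm.tcp_to_grasp behind it (arm.tcp_to_grasp is the distance from the TCP to the grasp point, in m); z points along the fingers, y is the line along which they close (so a half turn about z gives the same grasp; the last joint's range is limited). The gripper opens to 92 mm and grips with 3 to 60 N. Pads are 19 mm wide; open, the fingers measure 130 mm over their backs; the gripper's body (75 mm by 190 mm) begins 47 mm behind the grasp point.
Start: joints at [1.066, 0.434, 0.025, 1.573, -0.012, 1.134, -0.075], TCP at [0.244, -0.575, 0.227] pointing down, gripper open.
Joint ranges: [-2.62, 2.62], [-0.44, 2.09], [-1.27, 1.32], [0.08, 2.57], [-1.32, 4.46], [0.12, 2], [-2.74, 2.74]. Speed limits (rad/s): [2.22, 2.22, 3.01, 3.01, 3.14, 3.14, 3.14].

### API

Orientations are given as a rotation vector (axis times angle).
In Python, from cell import observe, get_image, arm gives the robot as it stands. The module is installed in compiled form; this text tells all that it offers.
- The arm moves only by the tool drive_tool, never from a script. Its argument "steps" is a list of rows, each a list of 5 numbers: the closure, from 0 (fully open) to 1 (shut), then the shift along the world's x, y, z in mm, then the turn about the world's z in rad. In form: [[hand, x, y, z, roll], ...]. A call has 1 to 20 rows; each row shifts and turns the commanded pose from where the row before left it; what a row does not reach is not made up. A row lasts 1/12 s, in which the tool goes at most 41.7 mm and 7.16 degrees, less where a joint would pass 70% of its speed; a pose out of reach is approached as far as the arm can. A call with a gripper value outside its range is refused whole. The fingers move at their own pace and stop on an object; "grip_force" is the grip in N (left out, the last holds). Time passes only in rows, so rows that do not move let the fingers close. It gives the time, the measured TCP pose, the force, the opening and the grip force at its end, in the units of the state.
- observe(): the state, without advancing time (a new reading comes with each control period).
- get_image(name): name is "side" or "top"; returns a dict with "image" (420x560x3 uint8, red, green, blue), "vfov" (degrees; the focal length in pixels is half the picture's height over the tangent of half this angle, whatever the lens; pixels are square), "cx", "cy" (the principal point, pixels), "k1" (the pictures are not rectified: a ray, as slopes to the right and down, at radius r is drawn at 1 + k1 r^2 times it, then the intrinsics apply), "xyz" and "attitude" of the camera in the world. Camera axes: x right, y down, z forward; pixel columns grow to the right and rows downward; lengths in m; the calibration is good to about 2 mm. A picture is of the moment at which its call begins. There is no depth.
- arm.sign_off(): hands the job in; it is judged then, once.
The state is a dict: "clock": time; "joints": joint angles; "dq": joint speeds; "joint_efforts": joint torques, N m; "position": TCP position; "ee_rot": TCP orientation; "force": force on the tool from outside, world axes, zero at the start; "ft_torque": the same for the moment, N m; "width": opening from 0.0 (shut) to 1.0 (fully open); "gripper_force": force on a finger pad.
Only numpy, scipy, OpenCV 4.12 (cv2) and the standard library are available. Lean on these libraries where they do the work, as an engineer would, in place of code of your own. Each camera call takes 0.05 s, during which the arm holds its last target. There are 200 camera calls.

## Working session

There is one attempt and no reset: what is moved stays moved. The work goes in short steps, Python scripts to look and compute and a tool call to move; the robot and the scene stay as the last step left them, time stands still between calls to the robot, and variables do not carry over. Pictures are saved under pics/ and viewed, at most 14 in all, crops included, and the job is handed in when it is done.

Besides the shell and the picture viewer there is one more tool, called after ">>>" as name(argument=value, ...), one argument or row to a line, values as JSON. drive_tool: Moves the arm, as the interface text tells. Its arguments: {"type":"object","properties":{"steps":{"type":"array"},"grip_force":{"type":"number"}},"required":["steps"]}

```bash
mkdir -p pics
cat > h.py <<'E'
import numpy as np, cv2
from cell import observe, get_image, arm
from scipy.spatial.transform import Rotation as R
def cam(n):
    d=get_image(n); return d
def K(d):
    f=210/np.tan(np.radians(d['vfov'])/2)
    return np.array([[f,0,d['cx']],[0,f,d['cy']],[0,0,1.]]), np.array([d['k1'],0,0,0,0])
def rot(d):
    a=np.array(d['attitude'],float)
    return a if a.shape==(3,3) else R.from_rotvec(a).as_matrix()
def ray(d,u,v):
    k,D=K(d); p=cv2.undistortPoints(np.array([[[u,v]]],float),k,D)[0,0]
    return np.array(d['xyz']), rot(d)@np.array([p[0],p[1],1])
def onz(d,u,v,z):
    o,r=ray(d,u,v); return o+r*(z-o[2])/r[2]
def proj(d,P):
    k,D=K(d); M=rot(d); 
    return cv2.projectPoints(np.array(P,float).reshape(-1,1,3),cv2.Rodrigues(M.T)[0],-M.T@np.array(d['xyz']),k,D)[0][:,0]
def save(d,n,crop=None,s=1.4):
    im=d['image'][:,:,::-1]
    if crop: x0,y0,x1,y1=crop; im=im[y0:y1,x0:x1]
    cv2.imwrite('pics/'+n,cv2.resize(im,None,fx=s,fy=s,interpolation=cv2.INTER_CUBIC))
E
python3 - <<'E'
from h import *
for n in('top','side'):
    d=cam(n); save(d,n+'0.png'); print({k:v for k,v in d.items() if k!='image'})
s=observe(); print(s, arm.tcp_to_grasp)
E
```

```text
{'vfov': 46.956406994150605, 'cx': 284.43950920187615, 'cy': 210.96023839926502, 'k1': -0.07328153305797151, 'xyz': array([ 0.45163173, -0.08706222,  1.41272196]), 'attitude': array([-2.19417243,  2.19744298, -0.02687445])}
{'vfov': 56.57802819831149, 'cx': 275.8626404961488, 'cy': 212.13969180562256, 'k1': -0.007843090592971075, 'xyz': array([ 0.31846579, -0.94124243,  0.68092891]), 'attitude': array([-2.15570472,  0.24802586, -0.11006592])}
{'clock': 0.1, 'joints': array([ 1.06640951,  0.43509593,  0.02495913,  1.57400823, -0.01159705,
        1.13403017, -0.07506637]), 'dq': array([-4.89076990e-04, -2.10039500e-03,  1.06454954e-03, -7.21583021e-04,
        6.90706077e-04, -1.54336224e-03, -7.25368264e-05]), 'joint_efforts': array([ 1.80678526e-03, -6.69127393e+01,  9.87215526e-01, -3.15150511e+01,
       -6.06112950e-02,  3.73171270e-02,  5.93335540e-05]), 'position': array([ 0.24418795, -0.57481249,  0.22605812]), 'ee_rot': array([-3.07710571e+00, -6.26588453e-01,  6.24455150e-04]), 'force': array([-0.15065228,  0.61783618, -0.39134696]), 'ft_torque': array([0.00405025, 0.0652725 , 0.00772626]), 'gripper_force': 0.0, 'width': 1.0033218424821146} 0.0188
```

View pics/top0.png

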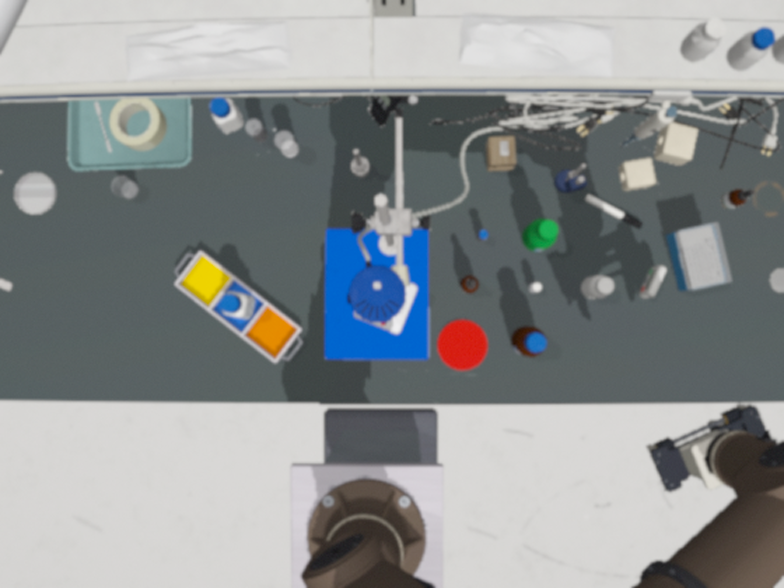

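View pics/side0.png

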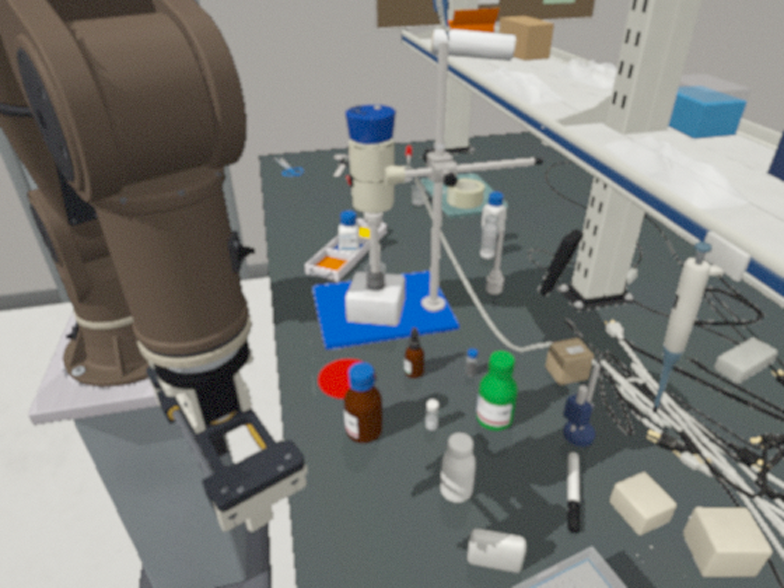

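Candidate list in the 784-px views:
- **Amber:** top (536,342). Not the green bottle at (545,230) or the dropper at (470,284).
- **Round white:** top (600,287). Not the lying white tube at (653,281) or the glassware at the back left.
- **Blue vial:** top (483,235). Not the white-capped vial at (536,287).
- **Stray:** top (237,303). Not the background bottle at (222,108).
- **Pad:** (462,345).

```bash
cat >> h.py <<'E'
def blobs(d,kind,box,minA=8):
    h=cv2.cvtColor(d['image'],cv2.COLOR_RGB2HSV); H,S,V=[h[...,i].astype(int) for i in range(3)]
    m={'blue':(H>98)&(H<118)&(S>130)&(V>90),'red':((H<4)|(H>175))&(S>180)&(V>150),'orange':(H>7)&(H<18)&(S>180)&(V>150),
       'yellow':(H>22)&(H<32)&(S>150)&(V>150),'white':(S<50)&(V>150)}[kind]
    x0,y0,x1,y1=box; z=np.zeros(m.shape,np.uint8); z[y0:y1,x0:x1]=m[y0:y1,x0:x1]
    n,l,st,c=cv2.connectedComponentsWithStats(z)
    return sorted([(int(st[i,4]),c[i].round(1).tolist(),st[i,:4].tolist(),l==i) for i in range(1,n) if st[i,4]>=minA],key=lambda t:-t[0])
E
python3 - <<'E'
from h import *
d=cam('top')
def rep(n,k,box,z,m=8):
    for b in blobs(d,k,box,m)[:2]: print(n,b[0],b[1],b[2],onz(d,*b[1],z).round(4))
rep('pad','red',(290,210,380,280),.004)
rep('ambercap','blue',(360,225,400,265),.133)
rep('vialcap','blue',(335,158,355,178),.053,4)
rep('straycap','blue',(155,200,185,228),.108)
rep('strayw','white',(155,200,185,235),.108)
rep('orange','orange',(120,170,230,270),.005)
rep('yellow','yellow',(120,170,230,270),.005)
rep('round','white',(405,185,445,220),.104)
rep('vialw','white',(372,195,392,215),.053)
P=onz(d,335,203,.1);print('dropper~',P)
print(R.from_rotvec(observe()['ee_rot']).as_matrix().round(3))
a=d['image'][155:265,315:455,::-1]; b=d['image'][170:280,110:250,::-1]
cv2.imwrite('pics/c1.png',cv2.resize(np.vstack([a,b]),None,fx=2.7,fy=2.7,interpolation=cv2.INTER_CUBIC))
E
```

```text
pad 950 [329.8, 245.9] [313, 229, 35, 35] [ 0.403  -0.2001  0.004 ]
ambercap 185 [382.4, 244.2] [375, 237, 16, 15] [ 0.4116 -0.329   0.133 ]
vialcap 36 [344.8, 166.9] [342, 164, 7, 7] [ 0.6273 -0.2397  0.053 ]
straycap 161 [162.7, 217.2] [155, 210, 16, 18] [0.4846 0.2616 0.108 ]
straycap 46 [169.3, 205.5] [164, 202, 13, 8] [0.5164 0.2437 0.108 ]
strayw 188 [173.7, 219.1] [160, 209, 22, 19] [0.4794 0.2313 0.108 ]
strayw 45 [160.5, 229.8] [155, 224, 14, 11] [0.4503 0.2674 0.108 ]
orange 82 [194.2, 243.9] [177, 235, 33, 19] [0.409  0.1955 0.005 ]
yellow 616 [146.3, 200.2] [130, 184, 34, 34] [0.5373 0.3386 0.005 ]
round 129 [431.6, 203.1] [423, 198, 16, 12] [ 0.5218 -0.4698  0.104 ]
vialw 48 [382.6, 205.1] [379, 202, 8, 7] [ 0.5191 -0.3455  0.053 ]
dropper~ [ 0.52268546 -0.20705052  0.1       ]
[[ 0.92   0.391 -0.001]
 [ 0.391 -0.92   0.001]
 [-0.    -0.001 -1.   ]]
```

View pics/c1.png

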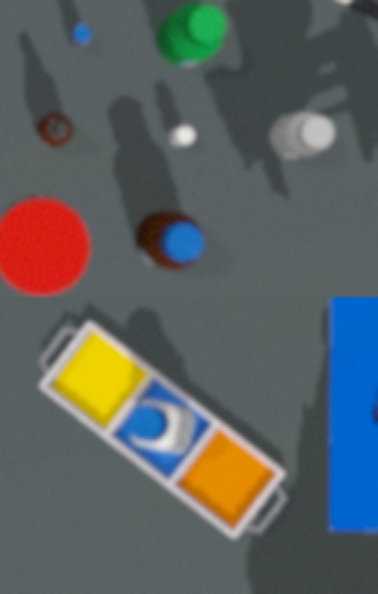

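The crop shows amber's blue cap at crop (183,242), the round white bottle's cap at (317,132), the blue vial at (82,34), and the square bottle's cap at (150,423) in the blue bay. The choices match the descriptions.

```bash
cat > c.py <<'E'
from h import *
d=cam('top')
h=cv2.cvtColor(d['image'],cv2.COLOR_RGB2HSV);H,S,V=[h[...,i].astype(int) for i in range(3)]
box=np.zeros(H.shape,bool);box[175:262,120:218]=1
def cen(m,z):
    n,l,st,c=cv2.connectedComponentsWithStats((m&box).astype(np.uint8)); i=1+np.argmax(st[1:,4]); r=cv2.minAreaRect(np.argwhere(l==i)[:,::-1].astype(np.float32)); return st[i,4],onz(d,*r[0],z)[:2],cv2.boxPoints(r)
for n,m in(('o',(H>8)&(H<21)&(S>150)&(V>120)),('y',(H>22)&(H<32)&(S>150)&(V>120))):
    a,p,bp=cen(m,.005);q=np.array([onz(d,*x,.005)[:2] for x in bp]);print(n,a,p.round(4),np.linalg.norm(np.diff(q,axis=0),axis=1).round(3))
    globals()[n]=p
print('mid',(o+y)/2,'len',np.linalg.norm(o-y),'ang',np.degrees(np.arctan2(*(y-o)[::-1])))
for k,u,v,z in(('stray',165.6,216.7,.108),('round',432.4,203.9,.104),('drop',336.1,202.8,.103)):print(k,onz(d,u,v,z).round(4))
E
python3 c.py
```

```text
o 629 [0.4297 0.1982] [0.072 0.075 0.072]
y 619 [0.5373 0.3387] [0.074 0.075 0.073]
mid [0.48349198 0.26845081] len 0.17707772180528997 ang 52.54777920529711
stray [0.4859 0.2537 0.108 ]
round [ 0.5196 -0.472   0.104 ]
drop [ 0.5231 -0.2098  0.103 ]
```

>>> drive_tool(
  steps=[
    [0,10,30,3,-0.04],
    [0,10,30,3,-0.04],
    [0,10,30,3,-0.04],
    [0,10,30,3,-0.04],
    [0,10,30,3,-0.04],
    [0,10,30,3,-0.04],
    [0,10,30,3,-0.04],
    [0,10,30,3,-0.04],
    [0,10,30,3,-0.04],
    [0,6,30,3,-0.04],
    [0,0,0,0,0],
  ],
  grip_force=15,
)

```text
clock: 1.12
position: [0.3421, -0.2697, 0.2573]
ee_rot: [-3.14, -0.009, -0.002]
force: [0.1, 0.5, 0.5]
width: 0.999
gripper_force: 0.0
```

>>> drive_tool(
  steps=[
    [0,0,30,0,0],
    [0,0,30,0,0],
    [0,0,30,0,0],
    [0,0,30,0,0],
    [0,0,30,0,0],
    [0,0,30,0,0],
    [0,0,30,0,0],
    [0,0,30,0,0],
    [0,0,30,0,0],
    [0,0,30,0,0],
    [0,0,30,0,0],
    [0,0,30,0,0],
    [0,0,30,0,0],
    [0,0,30,0,0],
    [0,0,30,0,0],
    [0,0,30,0,0],
    [0,0,0,0,0],
    [0,0,0,0,0],
  ],
)

```text
clock: 2.62
position: [0.3401, 0.2059, 0.2566]
ee_rot: [-3.141, -0.008, 0.001]
force: [-0.3, -0.3, -1.1]
width: 1.0
gripper_force: 0.0
```

Run:
```python
from h import *
d=cam('side')
print(proj(d,[[.486,.254,.108],[.483,.2655,.024],[.6273,-.2397,.053],[.4116,-.329,.133],[.5196,-.472,.104]]).round(1))
for box in((225,135,275,175),):
    for b in blobs(d,'blue',box)[:3]: print(b[:3],onz(d,*b[1],.1).round(4))
save(d,'s1.png',(190,110,330,215),4)
```

```text
[[249.3 152.5]
 [249.2 173. ]
 [338.8 250. ]
 [259.2 262.7]
 [329.8 314.4]]
(96, [248.1, 155.1], [243, 151, 11, 10]) [0.4811 0.2519 0.1   ]
```

View pics/s1.png

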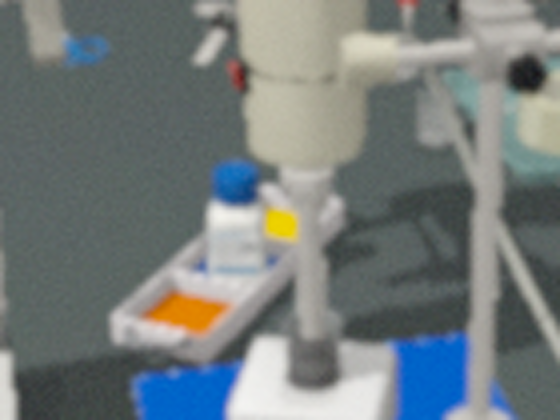

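Stray's cap is at crop (236,180), which projects to within 2–3 mm of the top-view estimate of (0.484, 0.254). The bottle is standing in the blue bay.

>>> drive_tool(
  steps=[
    [0,16,5,0,0.1],
    [0,16,5,0,0.1],
    [0,16,5,0,0.1],
    [0,16,5,0,0.1],
    [0,16,5,0,0.1],
    [0,16,5,0,0.1],
    [0,16,6,0,0.1],
    [0,16,6,0,0.1],
    [0,16,6,0,0.116],
    [0,0,0,-25,0],
    [0,0,0,-25,0],
    [0,0,0,-25,0],
    [0,0,0,-25,0],
    [0,0,0,-15,0],
    [0,0,0,0,0],
    [0,0,0,0,0],
  ],
)

```text
clock: 4.0
position: [0.4844, 0.251, 0.1414]
ee_rot: [2.817, 1.389, -0.003]
force: [-0.7, -0.0, -0.0]
width: 1.002
gripper_force: 0.0
```

>>> drive_tool(
  steps=[
    [0,0,3,-20,0],
    [0,0,0,-20,0],
    [0,0,0,-20,0],
    [0,0,0,-18,0],
    [0,0,0,-10,0],
    [0,0,0,-5,0],
    [0,0,0,0,0],
    [0.2,0,0,0,0],
    [0.3,0,0,0,0],
    [0.4,0,0,0,0],
    [0.5,0,0,0,0],
    [0.6,0,0,0,0],
    [0.6,0,0,0,0],
    [0.6,0,0,0,0],
    [0.6,0,0,0,0],
    [0.6,0,0,0,0],
  ],
)

```text
clock: 5.33
position: [0.4843, 0.2563, 0.0491]
ee_rot: [-2.816, -1.392, -0.001]
force: [-1.9, 1.0, 5.7]
width: 0.613
gripper_force: 15.0
```

>>> drive_tool(
  steps=[
    [0.8,0,0,0,0],
    [0.8,0,0,0,0],
    [0.8,0,0,0,0],
    [0.8,0,0,0,0],
  ],
  grip_force=15,
)

```text
clock: 5.67
position: [0.4844, 0.2563, 0.0491]
ee_rot: [-2.816, -1.392, -0.001]
force: [-2.7, 0.9, 6.1]
width: 0.612
gripper_force: 15.0
```

Run:
```python
from h import *
d=cam('side'); save(d,'s2.png',(190,90,330,195),4); s=observe(); print(s['width'],s['gripper_force'],s['force'])
```

```text
0.6093139098081634 15.04991227062419 [-2.31680393  0.96355425  4.78473246]
```

View pics/s2.png

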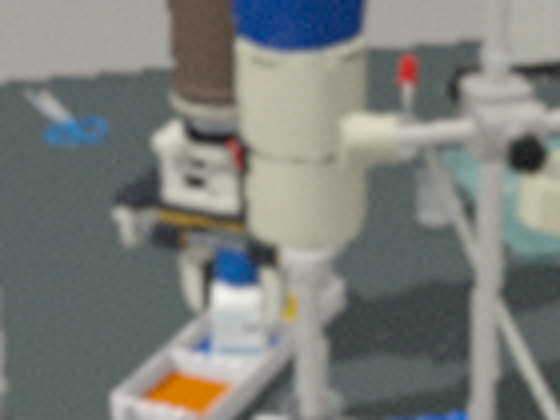

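The picture shows the bottle at crop (237,310), upright between the fingers. Next I lift it gently.

>>> drive_tool(
  steps=[
    [0.8,0,0,3,0],
    [0.8,0,0,5,0],
    [0.8,0,0,8,0],
    [0.8,0,0,12,0],
    [0.8,0,0,20,0],
    [0.8,0,0,25,0],
    [0.8,0,0,25,0],
    [0.8,0,0,0,0],
    [0.8,0,0,0,0],
  ],
  grip_force=20,
)

```text
clock: 6.47
position: [0.4854, 0.2563, 0.1489]
ee_rot: [2.817, 1.391, 0.006]
force: [0.4, 0.3, -1.2]
width: 0.607
gripper_force: 20.0
```

Run:
```python
from h import *
d=cam('side'); s=observe(); print(s['position'],s['width'],s['gripper_force'],s['force'])
print(proj(d,[list(s['position'][:2])+[s['position'][2]+.059]]))
for b in blobs(d,'blue',(225,110,275,160))[:3]: print(b[:3])
save(d,'s3.png',(190,60,330,165),4)
```

```text
[0.48474012 0.25558815 0.14755004] 0.6026271299980396 19.954560963087715 [-0.49524485 -0.55957465 -1.19367688]
[[247.22038001 124.59974699]]
(35, [244.4, 128.5], [242, 124, 6, 9])
```

View pics/s3.png

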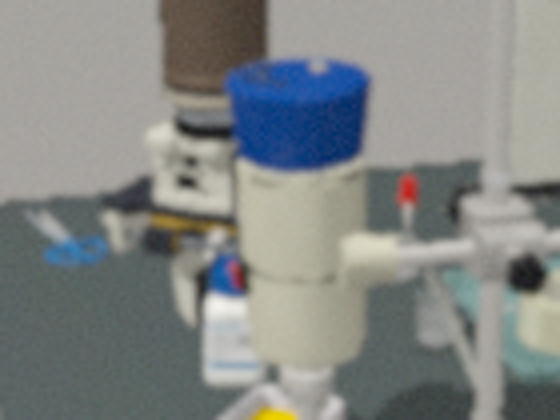

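>>> drive_tool(
  steps=[
    [0.8,-16,-5,8,-0.1],
    [0.8,-16,-5,8,-0.1],
    [0.8,-16,-5,8,-0.1],
    [0.8,-16,-5,8,-0.1],
    [0.8,-16,-5,8,-0.1],
    [0.8,-16,-5,8,-0.1],
    [0.8,-16,-5,8,-0.1],
    [0.8,-16,-5,8,-0.1],
    [0.8,-16,-5,8,-0.116],
    [0.8,0,-20,0,0],
    [0.8,0,-25,0,0],
    [0.8,0,-25,0,0],
    [0.8,0,-25,0,0],
    [0.8,0,-25,0,0],
    [0.8,0,-25,0,0],
    [0.8,0,-25,0,0],
    [0.8,0,-25,0,0],
    [0.8,0,-25,0,0],
    [0.8,0,-25,0,0],
    [0.8,0,-25,0,0],
  ],
)

```text
clock: 8.18
position: [0.3393, -0.0605, 0.2181]
ee_rot: [-3.142, -0.003, 0.003]
force: [1.1, -0.7, -1.6]
width: 0.608
gripper_force: 20.0
```

>>> drive_tool(
  steps=[
    [0.8,0,-25,0,0],
    [0.8,0,-25,0,0],
    [0.8,0,-25,0,0],
    [0.8,0,-25,0,0],
    [0.8,0,-25,0,0],
    [0.8,0,-20,0,0.1],
    [0.8,8,-1,0,0.1],
    [0.8,10,0,0,0.1],
    [0.8,10,0,0,0.1],
    [0.8,10,0,0,0.1],
    [0.8,10,0,0,0.1],
    [0.8,10,0,0,0.1],
    [0.8,5,0,0,0.1],
    [0.8,0,0,0,0.116],
    [0.8,0,0,0,0],
    [0.8,0,0,0,0],
  ],
)

```text
clock: 9.52
position: [0.4027, -0.2051, 0.218]
ee_rot: [-2.818, -1.386, 0.002]
force: [-0.0, -0.0, -1.8]
width: 0.609
gripper_force: 20.0
```

Run:
```python
from h import *
d=cam('side'); s=observe(); p=s['position']; print(p)
q=proj(d,[list(p[:2])+[p[2]+.059],list(p[:2])+[p[2]-.045],[.403,-.2,.004]]);print(q)
x,y=map(int,q[1]); save(d,'s4.png',(x-70,y-75,x+70,y+60),4)
```

```text
[ 0.40275267 -0.20520031  0.21815824]
[[241.89108763 175.16160031]
 [244.80379181 215.04928755]
 [248.5777905  268.48985659]]
```

View pics/s4.png

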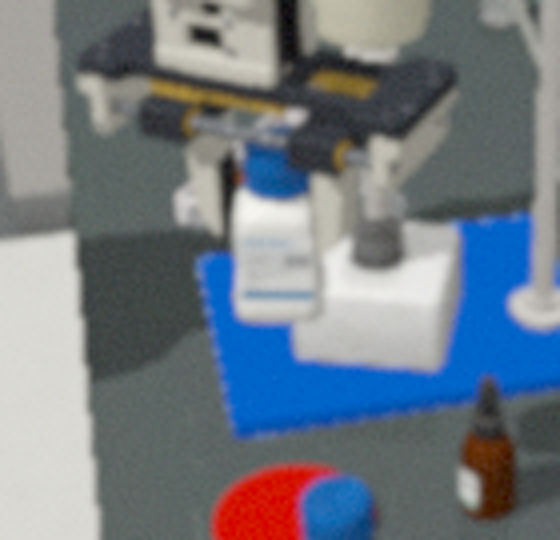

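The bottle hangs upright, foot at crop (276,312), with the pad below at (290,515). Next I lower it onto the pad.

>>> drive_tool(
  steps=[
    [0.8,0,5,-20,0],
    [0.8,0,0,-25,0],
    [0.8,0,0,-25,0],
    [0.8,0,0,-25,0],
    [0.8,0,0,-25,0],
    [0.8,0,0,-20,0],
    [0.8,0,0,-12,0],
    [0.8,0,0,-8,0],
    [0.8,0,0,-4,0],
    [0.8,0,0,-2,0],
    [0.8,0,0,-2,0],
    [0.8,0,0,0,0],
    [0.8,0,0,0,0],
  ],
)

```text
clock: 10.65
position: [0.4038, -0.2004, 0.0513]
ee_rot: [2.816, 1.391, 0.001]
force: [0.3, -0.2, -1.2]
width: 0.604
gripper_force: 20.0
```

>>> drive_tool(
  steps=[
    [0.8,0,0,-1,0],
    [0.8,0,0,-1,0],
    [0.8,0,0,-1,0],
    [0.8,0,0,-1,0],
    [0.8,0,0,0,0],
    [0.8,0,0,0,0],
  ],
)

```text
clock: 11.15
position: [0.4035, -0.2003, 0.0477]
ee_rot: [2.816, 1.392, 0.0]
force: [-3.8, 2.3, 16.4]
width: 0.607
gripper_force: 20.2
```

>>> drive_tool(
  steps=[
    [0.8,0,0,0.7,0],
    [0.6,0,0,0,0],
    [0.4,0,0,0,0],
    [0.3,0,0,0,0],
    [0.2,0,0,0,0],
    [0.1,0,0,0,0],
    [0,0,0,0,0],
    [0,0,0,0,0],
    [0,0,0,0,0],
    [0,0,0,0,0],
    [0,0,0,10,0],
    [0,0,0,20,0],
    [0,0,0,25,0],
    [0,0,0,25,0],
    [0,0,0,30,0],
    [0,0,0,30,0],
    [0,0,0,30,0],
    [0,0,0,30,0],
    [0,0,0,0,0],
  ],
)

```text
clock: 12.73
position: [0.406, -0.2011, 0.2528]
ee_rot: [2.811, 1.388, 0.009]
force: [0.7, 0.3, 0.4]
width: 1.0
gripper_force: 0.0
```

>>> drive_tool(
  steps=[
    [0,0,-25,0,0.1],
    [0,0,-25,0,0.1],
    [0,15,-20,0,0.1],
    [0,23,0,0,0.1],
    [0,23,0,0,0.1],
    [0,23,0,0,0.1],
    [0,23,0,0,0.1],
    [0,23,0,0,0.1],
    [0,23,0,0,0.1],
    [0,23,0,0,0.1],
    [0,23,0,0,0.1],
    [0,22,11,0,0.08],
    [0,0,20,-15,0],
    [0,0,0,-25,0],
    [0,0,0,-25,0],
    [0,0,0,-25,0],
    [0,0,0,-25,0],
    [0,0,0,0,0],
    [0,0,0,0,0],
  ],
)

```text
clock: 14.32
position: [0.6233, -0.239, 0.1311]
ee_rot: [-1.565, -2.72, 0.001]
force: [-0.8, 0.1, 1.0]
width: 1.005
gripper_force: 0.0
```

Run:
```python
from h import *
s=observe(); p=s['position']; print(p,R.from_rotvec(s['ee_rot']).as_matrix()[:,1],s['joints'].round(2))
d=cam('side')
print(proj(d,[[.403,-.2,.107],p,[.6273,-.2397,.053]]).round(1))
for b in blobs(d,'blue',(225,225,275,260))[:2]+blobs(d,'blue',(320,240,350,262),4)[:2]: print(b[:3])
save(d,'s5.png',(190,150,390,300),4)
```

```text
[ 0.62333851 -0.23901579  0.13108815] [ 0.86433047  0.50291957 -0.00217935] [ 0.54  0.62 -0.4   1.54  0.27  1.04  0.6 ]
[[246.2 236.5]
 [339.6 224.7]
 [338.8 250. ]]
(796, [248.6, 236.7], [227, 225, 48, 25])
(38, [337.0, 251.5], [334, 249, 7, 6])
```

View pics/s5.png

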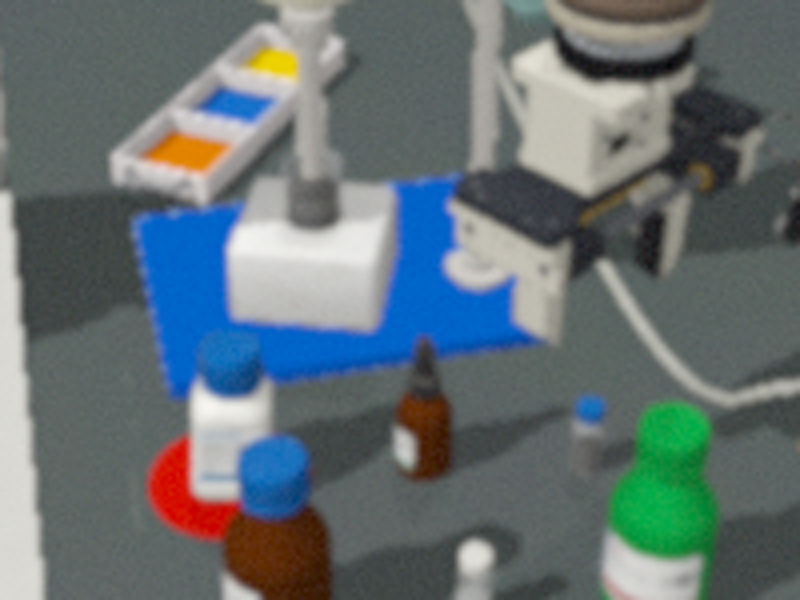

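The square bottle stands upright on the red pad (cap at crop (232,335)), and all bays are empty. The vial is at (590,410), below the open gripper.

>>> drive_tool(
  steps=[
    [0,1,0,-20,0],
    [0,0,0,-25,0],
    [0,0,0,-25,0],
    [0,0,0,-20,0],
    [0,0,0,-12,0],
    [0,0,0,-6,0],
    [0,0,0,0,0],
    [0.3,0,0,0,0],
    [0.5,0,0,0,0],
    [0.6,0,0,0,0],
    [0.65,0,0,0,0],
    [0.7,0,0,0,0],
    [0.75,0,0,0,0],
    [0.8,0,0,0,0],
    [0.85,0,0,0,0],
    [0.9,0,0,0,0],
    [0.9,0,0,0,0],
    [0.9,0,0,0,0],
    [0.9,0,0,0,0],
    [0.9,0,0,0,0],
  ],
  grip_force=6,
)

```text
clock: 16.03
position: [0.6254, -0.2392, 0.0244]
ee_rot: [-1.566, -2.723, -0.0]
force: [-0.1, 0.3, -0.0]
width: 0.209
gripper_force: 6.0
```

>>> drive_tool(
  steps=[
    [0.9,0,0,8,0],
    [0.9,0,0,20,0],
    [0.9,0,0,25,0],
    [0.9,0,0,30,0],
    [0.9,0,0,30,0],
    [0.9,0,0,30,0],
    [0.9,0,0,30,0],
    [0.9,0,-20,27,0],
    [0.9,-10,-20,0,0],
    [0.9,-25,0,0,-0.1],
    [0.9,-25,0,0,-0.1],
    [0.9,-25,0,0,-0.1],
    [0.9,-25,0,0,-0.1],
    [0.9,-25,0,0,-0.1],
    [0.9,-25,0,0,-0.1],
    [0.9,-25,0,0,-0.1],
    [0.9,-25,0,0,-0.1],
    [0.9,-25,0,0,-0.1],
    [0.9,-25,0,0,-0.1],
    [0.9,-25,0,0,-0.1],
  ],
)

```text
clock: 17.7
position: [0.3393, -0.279, 0.2251]
ee_rot: [2.762, 1.496, 0.001]
force: [-0.4, -1.0, 0.2]
width: 0.209
gripper_force: 6.0
```

>>> drive_tool(
  steps=[
    [0.9,0,0,0,-0.1],
    [0.9,0,0,0,-0.1],
    [0.9,0,0,0,-0.1],
    [0.9,0,0,0,-0.1],
    [0.9,0,0,0,-0.1],
    [0.9,0,0,0,-0.1],
    [0.9,0,0,0,-0.1],
    [0.9,0,0,0,-0.1],
    [0.9,0,0,0,-0.1],
    [0.9,0,0,0,-0.09],
  ],
)

```text
clock: 18.53
position: [0.3405, -0.2791, 0.2251]
ee_rot: [3.141, 0.005, 0.001]
force: [0.2, -0.1, 0.4]
width: 0.21
gripper_force: 6.0
```

Run:
```python
from h import *
s=observe(); p=s['position']; print(p,R.from_rotvec(s['ee_rot']).as_matrix()[:,1],s['joints'].round(2),s['width'])
d=cam('side'); q=proj(d,[p]); print(q); x,y=map(int,q[0]); save(d,'s6.png',(x-50,y-50,x+50,y+30),5)
```

```text
[ 0.34050051 -0.27905578  0.22511328] [ 2.98259538e-03 -9.99995492e-01  3.46201738e-04] [ 0.65  0.14 -0.1   1.99  0.02  1.01 -1.02] 0.21039669706808564
[[218.68126521 218.2555357 ]]
```

View pics/s6.png

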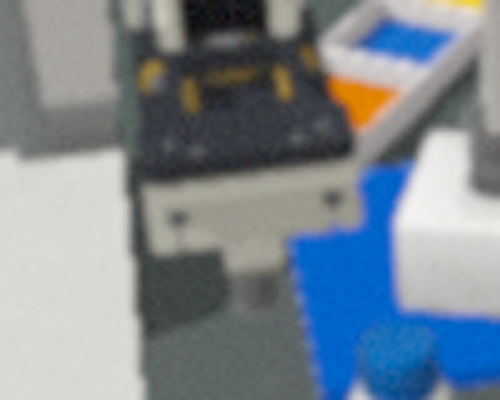

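The picture shows the dark vial hanging under the near finger at crop (255,290). It is held.

>>> drive_tool(
  steps=[
    [0.9,0,20,0,0],
    [0.9,0,30,0,0],
    [0.9,0,30,0,0],
    [0.9,0,30,0,0],
    [0.9,0,30,0,0],
    [0.9,0,30,0,0],
    [0.9,0,30,0,0],
    [0.9,0,30,0,0],
    [0.9,0,30,0,0],
    [0.9,0,30,0,0],
    [0.9,0,30,0,0],
    [0.9,0,30,0,0],
    [0.9,0,30,0,0],
    [0.9,0,30,0,0],
    [0.9,0,30,0,0],
    [0.9,0,30,0,0],
    [0.9,0,29,0,0],
    [0.9,0,0,0,0],
  ],
)

```text
clock: 20.08
position: [0.34, 0.2254, 0.2255]
ee_rot: [-3.137, -0.025, -0.002]
force: [0.1, 0.2, 0.6]
width: 0.21
gripper_force: 6.0
```

>>> drive_tool(
  steps=[
    [0.9,20,12,0,0.1],
    [0.9,20,12,0,0.1],
    [0.9,20,12,0,0.1],
    [0.9,20,12,0,0.1],
    [0.9,20,12,0,0.1],
    [0.9,24,16,0,0.1],
    [0.9,24,16,0,0.1],
    [0.9,24,16,0,0.1],
    [0.9,24,16,0,0.116],
    [0.9,0,0,-25,0],
    [0.9,0,0,-30,0],
    [0.9,0,0,-30,0],
    [0.9,0,0,-30,0],
    [0.9,0,0,-20,0],
    [0.9,0,0,-15,0],
    [0.9,0,0,-10,0],
    [0.9,0,0,0,0],
    [0.9,0,0,0,0],
  ],
)

```text
clock: 21.58
position: [0.5366, 0.3436, 0.0649]
ee_rot: [2.812, 1.401, -0.0]
force: [0.1, 0.3, 0.1]
width: 0.208
gripper_force: 6.0
```

Run:
```python
from h import *
s=observe(); p=s['position']; print(p,s['width'])
d=cam('side'); q=proj(d,[p,[.5367,.3355,.005]]); print(q); x,y=map(int,q[0]); save(d,'s7.png',(x-60,y-50,x+60,y+40),5)
```

```text
[0.5365773  0.34363932 0.06488221] 0.20824341445365216
[[259.60055936 151.42008237]
 [260.66275968 167.06030537]]
```

View pics/s7.png

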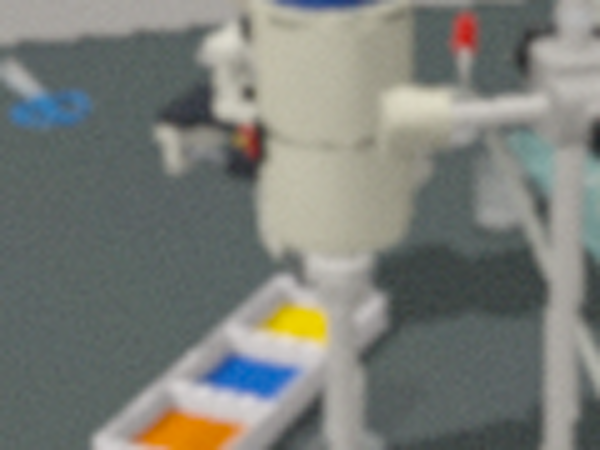

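>>> drive_tool(
  steps=[
    [0.9,0,-8,-10,0],
    [0.9,0,0,-10,0],
    [0.9,0,0,-7,0],
    [0.9,0,0,-4,0],
    [0.9,0,0,-2,0],
    [0.9,0,0,-1,0],
    [0.9,0,0,-1,0],
    [0.9,0,0,0,0],
    [0.9,0,0,0,0],
  ],
)

```text
clock: 22.38
position: [0.5365, 0.336, 0.0297]
ee_rot: [-2.812, -1.4, -0.001]
force: [0.1, -0.2, 0.2]
width: 0.209
gripper_force: 6.0
```

>>> drive_tool(
  steps=[
    [0.9,0,0,-0.5,0],
    [0.9,0,0,-0.5,0],
    [0.9,0,0,0,0],
    [0.9,0,0,0,0],
  ],
)

```text
clock: 22.72
position: [0.5365, 0.3362, 0.0291]
ee_rot: [-2.812, -1.4, -0.001]
force: [-1.3, 0.3, 5.3]
width: 0.211
gripper_force: 6.0
```

>>> drive_tool(
  steps=[
    [0.75,0,0,0,0],
    [0.7,0,0,0,0],
    [0.65,0,0,0,0],
    [0.55,0,0,0,0],
    [0.45,0,0,0,0],
    [0.45,0,0,0,0],
    [0.45,0,0,0,0],
    [0.45,0,0,10,0],
    [0.45,0,0,20,0],
    [0.3,0,0,25,0],
    [0,0,0,30,0],
    [0,0,0,30,0],
    [0,0,0,30,0],
    [0,0,0,30,0],
    [0,0,0,30,0],
    [0,-22,-14,10,-0.1],
    [0,-22,-14,0,-0.1],
    [0,-22,-14,0,-0.1],
    [0,-22,-14,0,-0.1],
    [0,-22,-14,0,-0.1],
  ],
)

```text
clock: 24.38
position: [0.4251, 0.2653, 0.2441]
ee_rot: [-3.073, -0.653, -0.001]
force: [0.4, 0.2, -0.2]
width: 1.0
gripper_force: 0.0
```

>>> drive_tool(
  steps=[
    [0,-22,-14,0,-0.1],
    [0,-22,-14,0,-0.1],
    [0,-22,-14,0,-0.1],
    [0,-20,-14,0,-0.116],
    [0,0,-30,0,0],
    [0,0,-30,0,0],
    [0,0,-30,0,0],
    [0,0,-30,0,0],
    [0,0,-30,0,0],
    [0,0,-30,0,0],
    [0,0,-30,0,0],
    [0,0,-30,0,0],
    [0,0,-30,0,0],
    [0,0,-30,0,0],
    [0,0,-30,0,0],
    [0,0,-30,0,0],
    [0,0,-30,0,0],
    [0,0,-30,0,0],
    [0,0,-30,0,0],
    [0,0,-30,0,0],
  ],
)

```text
clock: 26.05
position: [0.3403, -0.2714, 0.2443]
ee_rot: [3.141, 0.013, 0.002]
force: [1.2, 0.3, 0.3]
width: 1.0
gripper_force: 0.0
```

Run:
```python
from h import *
s=observe(); p=s['position']; print(p,s['width'])
d=cam('top'); print(proj(d,[[.5367,.3355,.058],[.5367,.3355,.005]]))
save(d,'s8.png',(100,150,450,280),2.2)
```

```text
[ 0.34032076 -0.27138629  0.244253  ] 1.0003270461277862
[[141.8152278  199.28893611]
 [147.3219537  200.39955962]]
```

View pics/s8.png

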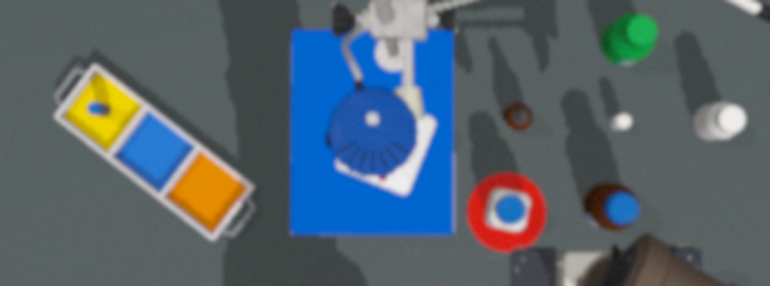

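The vial stands in the yellow bay (crop (98,108)) and the square bottle sits centred on the pad (crop (508,208)). Next is the round bottle.

>>> drive_tool(
  steps=[
    [0,20,-22,0,0],
    [0,20,-22,0,0],
    [0,20,-22,0,0],
    [0,20,-22,0,0],
    [0,20,-22,0,0],
    [0,20,-22,0,0],
    [0,20,-22,0,0],
    [0,20,-23,0,0],
    [0,20,-24,0,0],
    [0,0,0,-30,0],
    [0,0,0,-30,0],
    [0,0,0,-30,0],
    [0,0,0,-14,0],
    [0,0,0,0,0],
    [0,0,0,0,0],
  ],
)

```text
clock: 27.35
position: [0.5205, -0.4706, 0.1396]
ee_rot: [-3.14, -0.013, 0.001]
force: [0.4, -0.1, 1.2]
width: 1.002
gripper_force: 0.0
```

Run:
```python
from h import *
s=observe(); p=s['position']; print(p,s['width'])
d=cam('side'); q=proj(d,[p,[.5196,-.472,.104],[.5196,-.472,0]]); print(q); x,y=map(int,q[1]); save(d,'s9.png',(x-80,y-70,x+80,y+70),4)
```

```text
[ 0.52051481 -0.4705773   0.1396037 ] 1.001892460900647
[[331.27296123 300.59741567]
 [329.84496449 314.36271312]
 [326.64631717 348.87508716]]
```

View pics/s9.png

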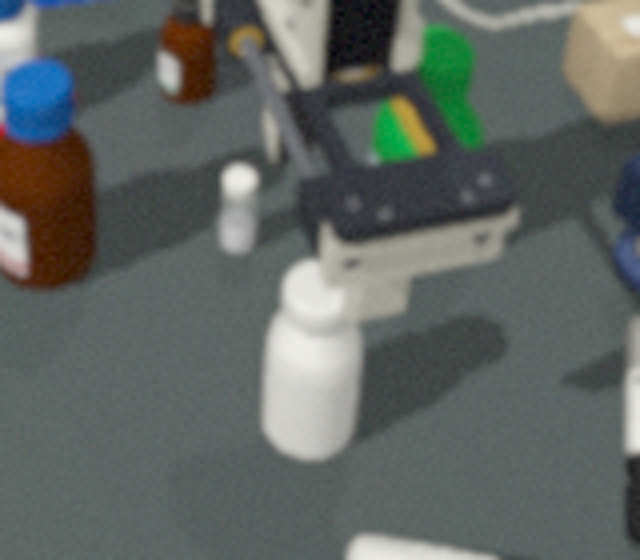

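The bottle's cap is at crop (315,280), 1–2 px from its predicted pixel. The finger at (378,295) is offset by perspective. Next I descend.

>>> drive_tool(
  steps=[
    [0,-2,-1,-20,0],
    [0,0,0,-25,0],
    [0,0,0,-25,0],
    [0,0,0,-14,0],
    [0,0,0,-9,0],
    [0,0,0,0,0],
    [0.2,0,0,0,0],
    [0.3,0,0,0,0],
    [0.4,0,0,0,0],
    [0.45,0,0,0,0],
    [0.5,0,0,0,0],
    [0.55,0,0,0,0],
    [0.6,0,0,0,0],
    [0.7,0,0,0,0],
    [0.7,0,0,0,0],
    [0.7,0,0,0,0],
    [0.7,0,0,0,0],
  ],
  grip_force=12,
)

```text
clock: 28.82
position: [0.5185, -0.4722, 0.0465]
ee_rot: [3.142, 0.012, 0.0]
force: [0.2, 0.1, 0.4]
width: 0.479
gripper_force: 12.0
```

>>> drive_tool(
  steps=[
    [0.7,0,0,5,0],
    [0.7,0,0,10,0],
    [0.7,0,0,20,0],
    [0.7,0,0,30,0],
    [0.7,0,0,30,0],
    [0.7,0,0,30,0],
    [0.7,0,0,30,0],
    [0.7,0,0,30,0],
    [0.7,0,0,9,0],
    [0.7,-20,22,0,0],
    [0.7,-20,22,0,0],
    [0.7,-20,22,0,0],
    [0.7,-20,22,0,0],
    [0.7,-20,22,0,0],
    [0.7,-20,22,0,0],
    [0.7,-20,22,0,0],
    [0.7,-20,22,0,0],
    [0.7,-19,22,0,0],
    [0.7,0,0,0,0],
  ],
)

```text
clock: 30.4
position: [0.3357, -0.2705, 0.2405]
ee_rot: [-3.14, -0.014, 0.004]
force: [0.2, 0.1, -1.4]
width: 0.477
gripper_force: 12.0
```

Run:
```python
from h import *
s=observe(); p=s['position']; print(p,s['width'],s['force'])
d=cam('side'); q=proj(d,[p,p-[0,0,.0465]]); print(q); x,y=map(int,q[1]); save(d,'s10.png',(x-60,y-60,x+60,y+40),4)
```

```text
[ 0.33572707 -0.2704813   0.24053044] 0.47743835066454793 [ 0.18614534  0.14383919 -1.36458439]
[[215.16622765 210.02052057]
 [217.44356128 228.39830127]]
```

View pics/s10.png

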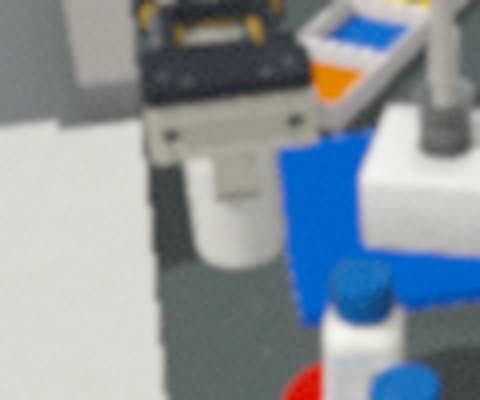

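The round bottle is held upright, foot at crop (238,255).

>>> drive_tool(
  steps=[
    [0.7,0,20,0,0],
    [0.7,0,30,0,0],
    [0.7,0,30,0,0],
    [0.7,0,30,0,0],
    [0.7,0,30,0,0],
    [0.7,0,30,0,0],
    [0.7,0,30,0,0],
    [0.7,0,30,0,0],
    [0.7,0,30,0,0],
    [0.7,0,30,0,0],
    [0.7,0,30,0,0],
    [0.7,0,30,0,0],
    [0.7,0,30,0,0],
    [0.7,0,30,0,0],
    [0.7,0,30,0,0],
    [0.7,0,30,0,0],
    [0.7,0,20,0,0],
    [0.7,0,0,0,0],
  ],
)

```text
clock: 31.95
position: [0.34, 0.2205, 0.2412]
ee_rot: [-3.138, -0.019, -0.001]
force: [-0.3, -0.2, -1.4]
width: 0.48
gripper_force: 12.0
```

>>> drive_tool(
  steps=[
    [0.7,16,5,0,0.1],
    [0.7,16,5,0,0.1],
    [0.7,16,5,0,0.1],
    [0.7,16,5,0,0.1],
    [0.7,16,5,0,0.1],
    [0.7,16,5,0,0.1],
    [0.7,17,5,0,0.1],
    [0.7,17,5,0,0.1],
    [0.7,17,5,0,0.116],
    [0.7,0,0,-25,0],
    [0.7,0,0,-30,0],
    [0.7,0,0,-30,0],
    [0.7,0,0,-30,0],
    [0.7,0,0,-25,0],
    [0.7,0,0,0,0],
    [0.7,0,0,0,0],
  ],
)

```text
clock: 33.28
position: [0.4865, 0.26, 0.0998]
ee_rot: [2.813, 1.399, -0.004]
force: [0.1, 0.6, 0.2]
width: 0.478
gripper_force: 12.0
```

>>> drive_tool(
  steps=[
    [0.7,-3,4,-15,0],
    [0.7,0,0,-12,0],
    [0.7,0,0,-8,0],
    [0.7,0,0,-6,0],
    [0.7,0,0,-4,0],
    [0.7,0,0,-1,0],
    [0.7,0,0,-1,0],
    [0.7,0,0,-1,0],
    [0.7,0,0,0,0],
    [0.7,0,0,0,0],
  ],
)

```text
clock: 34.12
position: [0.4836, 0.2648, 0.0527]
ee_rot: [2.812, 1.4, 0.001]
force: [-0.6, -0.6, 0.2]
width: 0.473
gripper_force: 12.0
```

>>> drive_tool(
  steps=[
    [0.7,0,0,-0.6,0],
    [0.7,0,0,-0.6,0],
    [0.7,0,0,-0.4,0],
    [0.7,0,0,0,0],
    [0.7,0,0,0,0],
  ],
)

```text
clock: 34.53
position: [0.4837, 0.2651, 0.0513]
ee_rot: [-2.812, -1.4, -0.001]
force: [-0.1, -0.1, 6.1]
width: 0.481
gripper_force: 12.0
```

Contact. Release, rise and go back.

>>> drive_tool(
  steps=[
    [0.5,0,0,0,0],
    [0.45,0,0,0,0],
    [0.35,0,0,0,0],
    [0.2,0,0,0,0],
    [0,0,0,0,0],
    [0,0,0,0,0],
    [0,0,0,0,0],
    [0,0,0,10,0],
    [0,0,0,20,0],
    [0,0,0,25,0],
    [0,0,0,30,0],
    [0,0,0,30,0],
    [0,0,0,30,0],
    [0,0,0,30,0],
    [0,0,0,25,0],
    [0,-16,-5,0,-0.1],
    [0,-16,-5,0,-0.1],
    [0,-16,-5,0,-0.1],
    [0,-16,-5,0,-0.1],
    [0,-16,-5,0,-0.1],
  ],
)

```text
clock: 36.2
position: [0.4023, 0.2397, 0.2516]
ee_rot: [-3.073, -0.654, -0.001]
force: [0.1, 1.7, -0.3]
width: 0.996
gripper_force: 0.0
```

>>> drive_tool(
  steps=[
    [0,-16,-5,0,-0.1],
    [0,-16,-5,0,-0.1],
    [0,-16,-5,0,-0.1],
    [0,-16,-5,0,-0.116],
    [0,0,-30,0,0],
    [0,0,-30,0,0],
    [0,0,-30,0,0],
    [0,0,-30,0,0],
    [0,0,-30,0,0],
    [0,0,-30,0,0],
    [0,0,-30,0,0],
    [0,0,-30,0,0],
    [0,0,-30,0,0],
    [0,0,-30,0,0],
    [0,0,-30,0,0],
    [0,0,-30,0,0],
    [0,0,-30,0,0],
    [0,0,-30,0,0],
    [0,0,-30,0,0],
    [0,0,-30,0,0],
  ],
)

```text
clock: 37.87
position: [0.3393, -0.2613, 0.2516]
ee_rot: [3.141, 0.014, 0.002]
force: [1.2, 0.2, -0.1]
width: 0.996
gripper_force: 0.0
```

Run:
```python
from h import *
s=observe(); p=s['position']; print(p,s['width'])
d=cam('top')
for k,b,z in(('blue',(360,220,400,260),.133),('white',(150,195,190,230),.109)):
    for t in blobs(d,k,b)[:3]: print(t[:3],onz(d,*t[1],z).round(4))
print(proj(d,[[.483,.2655,.109],[.5367,.3355,.058]]).round(1))
save(d,'s11.png',(100,160,420,280),2.4)
```

```text
[ 0.3392777  -0.26128985  0.25162387] 0.9956618350189179
(185, [382.4, 244.2], [375, 237, 16, 15]) [ 0.4116 -0.329   0.133 ]
(467, [167.0, 216.6], [150, 195, 40, 35]) [0.4862 0.2495 0.109 ]
[[161.2 217.8]
 [141.8 199.3]]
```

View pics/s11.png

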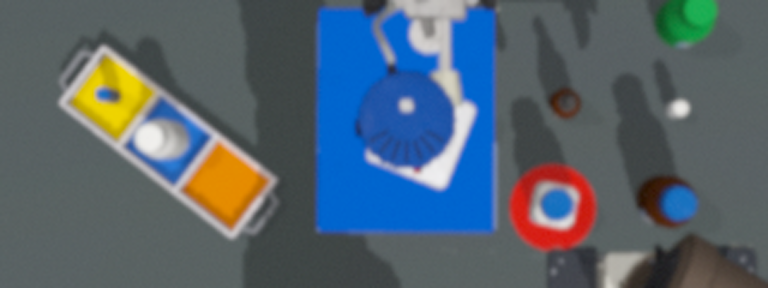

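The round bottle stands in the blue bay (cap at crop (153,139)), a few mm from centre, and the vial is in yellow. Next is amber by its cap.

>>> drive_tool(
  steps=[
    [0,14,-13,0,0],
    [0,14,-13,0,0],
    [0,14,-14,0,0],
    [0,15,-14,0,0],
    [0,15,-14,0,0],
    [0,0,0,-20,0],
    [0,0,0,-25,0],
    [0,0,0,-25,0],
    [0,0,0,-20,0],
    [0,0,0,0,0],
    [0,0,0,0,0],
  ],
)

```text
clock: 38.83
position: [0.4112, -0.3275, 0.161]
ee_rot: [-3.14, -0.013, 0.002]
force: [-0.5, -0.4, -0.2]
width: 1.001
gripper_force: 0.0
```

Run:
```python
from h import *
s=observe(); p=s['position']; print(p,s['width'])
d=cam('side'); q=proj(d,[p,[.4116,-.329,.133]]); print(q)
for t in blobs(d,'blue',(235,255,280,285))[:2]: print(t[:3],onz(d,*t[1],.125).round(4))
x,y=map(int,q[1]); save(d,'s12.png',(x-60,y-60,x+60,y+60),4)
```

```text
[ 0.41115855 -0.32754741  0.16096087] 1.000609841196482
[[258.37421246 252.09275243]
 [259.24846805 262.73611115]]
(179, [256.7, 271.3], [250, 261, 17, 18]) [ 0.4029 -0.3449  0.125 ]
```

View pics/s12.png

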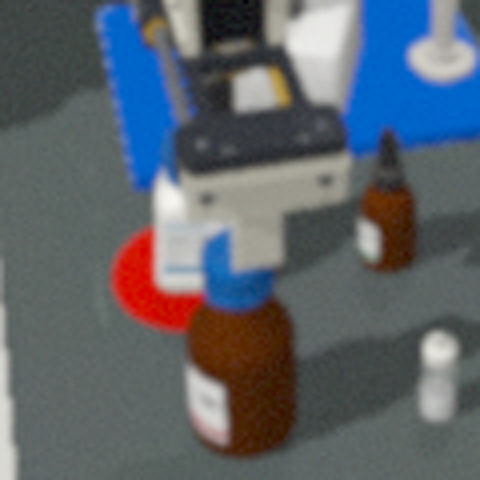

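The amber cap is at crop (240,270), directly below the hand.

>>> drive_tool(
  steps=[
    [0,0,-1,-15,0],
    [0,0,0,-20,0],
    [0,0,0,-14,0],
    [0,0,0,-7,0],
    [0,0,0,0,0],
    [0.2,0,0,0,0],
    [0.3,0,0,0,0],
    [0.4,0,0,0,0],
    [0.5,0,0,0,0],
    [0.55,0,0,0,0],
    [0.6,0,0,0,0],
    [0.65,0,0,0,0],
    [0.8,0,0,0,0],
    [0.8,0,0,0,0],
    [0.8,0,0,0,0],
    [0.8,0,0,0,0],
  ],
  grip_force=30,
)

```text
clock: 40.22
position: [0.4114, -0.3294, 0.1049]
ee_rot: [3.141, 0.012, 0.0]
force: [-0.8, -0.6, 0.3]
width: 0.421
gripper_force: 30.0
```

>>> drive_tool(
  steps=[
    [0.8,0,0,4,0],
    [0.8,0,0,8,0],
    [0.8,0,0,15,0],
    [0.8,0,0,22,0],
    [0.8,0,0,25,0],
    [0.8,0,0,25,0],
    [0.8,0,0,25,0],
    [0.8,0,0,15,0],
    [0.8,0,0,6,0],
    [0.8,-6,0,0,0],
    [0.8,-15,0,0,0],
    [0.8,-18,0,0,0],
    [0.8,-18,0,0,0],
    [0.8,-14,0,0,0],
    [0.8,-5,0,0,0],
    [0.8,0,0,0,0],
    [0.8,0,0,0,0],
  ],
)

```text
clock: 41.63
position: [0.3357, -0.3292, 0.2497]
ee_rot: [-3.141, -0.012, -0.0]
force: [0.4, -0.8, -3.5]
width: 0.418
gripper_force: 30.0
```

>>> drive_tool(
  steps=[
    [0.8,0,10,0,0],
    [0.8,0,20,0,0],
    [0.8,0,27,0,0],
    [0.8,0,28,0,0],
    [0.8,0,28,0,0],
    [0.8,0,28,0,0],
    [0.8,0,28,0,0],
    [0.8,0,28,0,0],
    [0.8,0,28,0,0],
    [0.8,0,28,0,0],
    [0.8,0,28,0,0],
    [0.8,0,28,0,0],
    [0.8,0,28,0,0],
    [0.8,0,28,0,0],
    [0.8,0,28,0,0],
    [0.8,0,28,0,0],
    [0.8,0,28,0,0],
    [0.8,0,28,0,0],
    [0.8,0,28,0,0],
    [0.8,0,24,0,0],
  ],
)

```text
clock: 43.3
position: [0.3346, 0.2029, 0.2501]
ee_rot: [-3.14, -0.015, -0.001]
force: [0.4, -0.1, -2.5]
width: 0.419
gripper_force: 30.0
```

>>> drive_tool(
  steps=[
    [0.8,0,0,0,0.05],
    [0.8,0,0,0,0.1],
    [0.8,0,0,0,0.1],
    [0.8,0,0,0,0.1],
    [0.8,0,0,0,0.1],
    [0.8,0,0,0,0.1],
    [0.8,0,0,0,0.1],
    [0.8,0,0,0,0.1],
    [0.8,5,0,0,0.1],
    [0.8,12,0,0,0.1],
    [0.8,14,0,0,0.1],
    [0.8,14,0,0,0.1],
    [0.8,14,0,0,0.1],
    [0.8,14,0,0,0.1],
    [0.8,12,0,0,0.1],
    [0.8,7,0,0,0.1],
    [0.8,2,0,0,0.02],
    [0.8,0,0,0,0],
    [0.8,0,0,0,0],
  ],
)

```text
clock: 44.88
position: [0.4286, 0.2004, 0.2497]
ee_rot: [-2.216, -2.226, 0.0]
force: [-0.3, 0.6, -3.3]
width: 0.418
gripper_force: 30.0
```

Run:
```python
from h import *
s=observe(); p=s['position']; print(p,s['width'],s['force'],s['ee_rot'])
d=cam('side'); q=proj(d,[p-[0,0,.105],[.4295,.1955,.005]]); print(q)
x,y=map(int,q[0]); save(d,'s13.png',(x-60,y-70,x+60,y+50),4)
```

```text
[0.42861058 0.20042133 0.24972763] 0.4181873368547377 [-0.2734871   0.59049674 -3.2913447 ] [-2.21552537e+00 -2.22637923e+00  4.52558746e-04]
[[233.68177761 151.0722979 ]
 [237.27663911 189.46860201]]
```

View pics/s13.png

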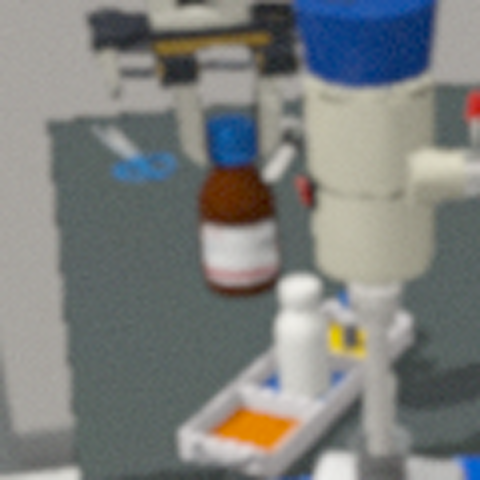

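Amber hangs upright (foot at crop (240,285)) above the orange bay (255,428). The round bottle stands in blue and the vial in yellow.

>>> drive_tool(
  steps=[
    [0.8,0,0,-10,0],
    [0.8,0,-1,-20,0],
    [0.8,0,0,-25,0],
    [0.8,0,0,-25,0],
    [0.8,0,0,-22,0],
    [0.8,0,0,-15,0],
    [0.8,0,0,-10,0],
    [0.8,0,0,-6,0],
    [0.8,0,0,-3,0],
    [0.8,0,0,-1,0],
    [0.8,0,0,-1,0],
    [0.8,0,0,0,0],
    [0.8,0,0,0,0],
  ],
)

```text
clock: 46.02
position: [0.4298, 0.199, 0.1124]
ee_rot: [2.214, 2.228, 0.002]
force: [-0.2, 0.4, -2.9]
width: 0.423
gripper_force: 30.0
```

>>> drive_tool(
  steps=[
    [0.8,0,0,-1,0],
    [0.8,0,0,-0.7,0],
    [0.8,0,0,-0.5,0],
    [0.8,0,0,0,0],
    [0.8,0,0,0,0],
  ],
)

```text
clock: 46.43
position: [0.4296, 0.1989, 0.1098]
ee_rot: [2.214, 2.229, 0.001]
force: [-0.4, 0.0, 0.5]
width: 0.418
gripper_force: 30.0
```

>>> drive_tool(
  steps=[
    [0.55,0,0,0,0],
    [0.5,0,0,0,0],
    [0.4,0,0,0,0],
    [0.25,0,0,0,0],
    [0,0,0,0,0],
    [0,0,0,0,0],
    [0,0,0,0,0],
    [0,0,0,10,0],
    [0,0,0,20,0],
    [0,0,0,25,0],
    [0,0,0,25,0],
    [0,0,0,25,0],
    [0,0,0,25,0],
    [0,0,0,15,0],
    [0,-15,0,0,-0.1],
    [0,-20,0,0,-0.1],
    [0,-20,0,0,-0.1],
    [0,-20,0,0,-0.1],
    [0,-15,0,0,-0.1],
    [0,0,0,0,0],
  ],
)

```text
clock: 48.1
position: [0.3365, 0.1991, 0.2553]
ee_rot: [2.698, 1.607, -0.0]
force: [-1.2, 0.2, 0.7]
width: 1.0
gripper_force: 0.0
```

>>> drive_tool(
  steps=[
    [0,0,0,0,-0.1],
    [0,0,0,0,-0.1],
    [0,0,0,0,-0.1],
    [0,0,0,0,-0.1],
    [0,0,0,0,-0.1],
    [0,0,0,0,-0.1],
    [0,0,-20,0,-0.1],
    [0,0,-30,0,-0.1],
    [0,0,-30,0,-0.1],
    [0,0,-30,0,-0.1],
    [0,0,-30,0,0],
    [0,0,-30,0,0],
    [0,0,0,0,0],
    [0,0,0,0,0],
  ],
)

```text
clock: 49.27
position: [0.3398, 0.0276, 0.2551]
ee_rot: [3.139, 0.119, 0.001]
force: [-0.6, 0.7, -0.4]
width: 0.998
gripper_force: 0.0
```

Run:
```python
from h import *
d=cam('top'); e=cam('side'); print(observe()['position'],proj(d,[[.4295,.1955,.138],[.4295,.1955,.005]]))
for t in blobs(d,'blue',(165,220,215,260))[:2]: print(t[:3],onz(d,*t[1],.138).round(4))
a=cv2.resize(d['image'][150:280,100:410,::-1],None,fx=2,fy=2); b=cv2.resize(e['image'][130:310,160:360,::-1],None,fx=1.9,fy=1.9)
w=max(a.shape[1],b.shape[1]); pad=lambda i:cv2.copyMakeBorder(i,0,0,0,w-i.shape[1],0)
cv2.imwrite('pics/f.png',np.vstack([pad(a),pad(b)])[:600])
```

```text
[0.33982615 0.02947735 0.25503058] [[184.23028789 237.66394561]
 [194.22892787 236.87942249]]
(161, [185.6, 236.6], [179, 230, 14, 14]) [0.4323 0.1919 0.138 ]
(121, [173.7, 227.6], [165, 220, 20, 16]) [0.4562 0.2239 0.138 ]
```

View pics/f.png

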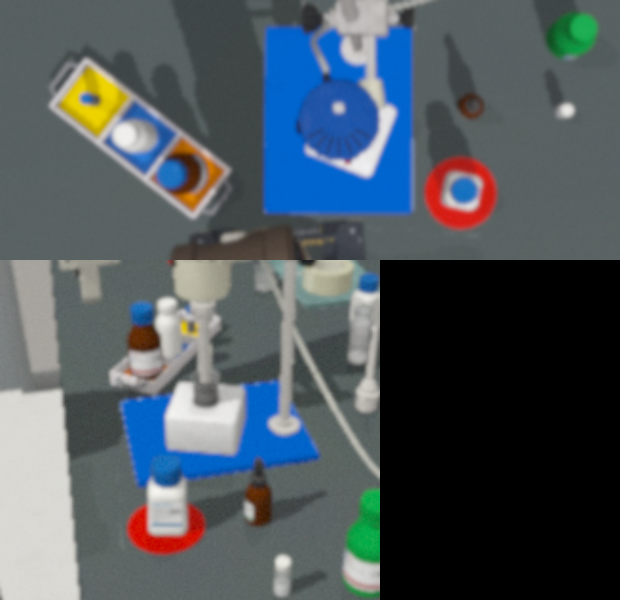

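The final view shows amber in orange (cap at (172,173)), the round bottle in blue (132,136) and the vial in yellow (90,98). The square bottle is on the pad (462,190). The dropper and white-capped vial are untouched, and the hand is clear.

```bash
python3 -c "
from cell import arm
print(arm.sign_off())"
```

```text
the job is handed in; nothing more can be done
None
```

I packed all three containers upright in their bays after standing the square bottle on the red pad, left both look-alikes untouched, and handed the job in at about 49 s; sign-off returned no verdict, so the result rests on my final pictures.

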